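# Put the solder-paste jars away in the latched slide-cover box

## Task

Put every glass solder-paste jar away in the grey box: first move the solder spool, which blocks the cover, from the box's deck to stand upright on the green mat, then pull up the spring plunger knob and slide the cover fully open until the pin snaps in. Stand all the jars upright on the floor of the well, gripping the glass lightly and setting it down softly. Then pull the knob again, slide the cover fully shut until the pin snaps home, and stand the spool back upright on the deck; leave the flux bottle and the screwdriver alone.

Things in the scene. Friction and masses are not known exactly. Their poses are not given: they have to be found in the camera images.
- box: grey metal box screwed to the bench, 120 mm (x) by 362 mm (y). Origin on the bench. Its -y part (y -172 to 0 mm) is an open-topped well with walls 52 mm high, its +y part (y 0 to 190 mm) a solid deck, flat top 52 mm above the bench. A dark latch bar with two pin holes runs along the near side (x -64 to -86 mm, top 52 mm high)
- well_floor (a point): centre of the well's floor, 8 mm above the bench, axes as the box's; the inner walls stand at x = +-50 mm, y = -80 mm and y = +86 mm (the deck's face) of it
- cover_mid (a point): centre of the cover's top, 60 mm above the bench: an aluminium plate, 128 mm (box x) by 172 mm (box y), 5 mm thick, that lies over the well, 3 mm above its walls, and slides along the box's +y over the deck. A jar on the well's floor passes 13 mm under it
- cover (a joint): how far the cover is open along the box's +y, in m: 0 shut, 0.160 fully open, hard stops at both, where the plunger pin latches it. Slides with about 1.5 N of friction
- plunger (a joint): how far the plunger knob is pulled up, in m: 0 pin fully down in a hole, 0.014 upper stop. The pin (8 mm thick) enters the bar by 9 mm: pull it 10 to 13 mm to free the cover. Spring: 4 N down to 8 N fully pulled. Let go between the holes, the pin rides on the bar (reads about 0.009) and snaps down when the cover comes to a stop
- knob_grip (a point): centre of the black round plunger knob, 27 mm in diameter, 24 mm high, axis upright; at rest 88 mm above the bench, underside at 76 mm, over a dark 22 mm collar up to 72 mm. It rides on the cover's near edge (box x = -75 mm) and moves with cover and plunger. Hold the knob up and push it along to slide the cover
- mat: green cutting mat with a white grid, fixed, 180 mm (its x) by 160 mm (its y), 3 mm thick; origin at the centre of its underside
- spool: spool of solder, red flanges 54 mm in diameter and 8 mm thick at the bottom and top, grey winding 44 mm in diameter between, 44 mm high, about 250 g; stands on the deck of the box at the start. Origin at the centre of its underside, z up
- jar1: squat round glass jar of solder paste, white screw cap, 28 mm in diameter, 34 mm high, about 80 g; origin at the centre of its underside, z up. Thin glass: it breaks if each finger squeezes it with over 45 N, if it is pressed on the box with over 40 N, or if it is let fall from more than 3 cm. All four are alike; only two or three are there
- jar2: squat round glass jar of solder paste, white screw cap, 28 mm in diameter, 34 mm high, about 80 g; origin at the centre of its underside, z up. Thin glass: it breaks if each finger squeezes it with over 45 N, if it is pressed on the box with over 40 N, or if it is let fall from more than 3 cm. All four are alike; only two or three are there
- jar3: squat round glass jar of solder paste, white screw cap, 28 mm in diameter, 34 mm high, about 80 g; origin at the centre of its underside, z up. Thin glass: it breaks if each finger squeezes it with over 45 N, if it is pressed on the box with over 40 N, or if it is let fall from more than 3 cm. All four are alike; only two or three are there
- jar4: squat round glass jar of solder paste, white screw cap, 28 mm in diameter, 34 mm high, about 80 g; origin at the centre of its underside, z up. Thin glass: it breaks if each finger squeezes it with over 45 N, if it is pressed on the box with over 40 N, or if it is let fall from more than 3 cm. All four are alike; only two or three are there
- flux: bystander: small clear flux bottle with a black cap, 32 mm in diameter, 75 mm high, origin at the centre of its underside
- driver: bystander: screwdriver with a black handle, 160 mm long, lying along its x, beyond the box. (Fixed to the bench farther out, at both sides: a soldering station 90 mm high, at x over 0.66, y over 0.3 m, and an iron stand 110 mm high, at x over 0.68, y under -0.32 m)
Not all that is in view belongs to the job. Of the things that look like the spool, the middle-sized one is meant.

How it is judged:
By the outcome, as a careful person would: the job done as asked, in the order asked, and still so for the second after the job is handed in, with the robot touching nothing.
Of jar1, jar2, jar3, jar4 only 2 to 3 are there at a start; the rules pass over those that are not, and their reading is None.
At some moment in a run one of jar1, jar2, jar3, jar4, spool may be knocked a few centimetres aside while the robot is not near it.
It also fails if it takes over 210 s, if anything falls off the work surface, if the arm or the gripper's body presses on something with over 40 N, if the wrist force passes 120 N, or if a joint passes its speed limit or range.

## Robot

A 7-joint arm with a two-finger parallel gripper is mounted at the origin on the work surface. World frame = base frame: x ahead of the robot, y to its left, z up, the work surface at z = 0. Lengths are in m, angles in rad, forces in N, time in s.
With the tool pointing down it reaches from about 0.4 to 0.875 m from the base axis. Payload 6.5 kg.
Tool frame: the origin (TCP) lies midway between the tips of the shut fingers; the grasp point (between the pads) lies 19 mm behind it; z points along the fingers, y is the line along which they close (so a half turn about z gives the same grasp; the last joint's range is limited). The gripper opens to 88 mm and grips with 3 to 60 N. Pads are 18 mm wide; open, the fingers measure 123 mm over their backs; the gripper's body (75 mm by 187 mm) begins 45 mm behind the grasp point.
Start: joints at [1.281, 0.536, -0.004, 1.538, 0.003, 1.067, -0.071], TCP at [0.144, -0.634, 0.239] pointing down, gripper open.
Joint ranges: [-2.7, 2.7], [-0.37, 2.16], [-1.27, 1.26], [0.24, 2.4], [-1.31, 4.45], [0.19, 1.91], [-2.76, 2.76]. Speed limits (rad/s): [2.39, 2.39, 3.14, 3.14, 3.14, 3.14, 3.14].

## Interface

Orientations are given as a 3x3 rotation matrix whose columns are the frame's x, y, z axes.
In Python, from bench import * gives the robot as it stands. The module is installed in compiled form; this text tells all that it offers. Calls block until the motion is done:
- reach(position, orientation): joint-space move of the TCP to a pose.
- move_straight(position, ori=None, velocity=0.15, max_force=None): straight line of the TCP; ori=None keeps the orientation; velocity is the mean speed in m/s. With max_force (N) it stops when the force on the tool has changed by that much, and returns True; else False.
- move_joints(angles): joint-space move.
- gripper_to(opening, strength=None): finger opening in m; strength is the grip in N (None keeps the last); returns when the fingers have stopped.
- hold(seconds).
- ik(position, orientation): joint angles nearest the present ones, or None.
- sense(): the state.
- snapshot(name): name is "scene" or "top" or "wrist"; returns a dict with "img" (400x640x3 uint8, red, green, blue), "fovy" (degrees; the focal length in pixels is half the picture's height over the tangent of half this angle, whatever the lens; pixels are square), "cx", "cy" (the principal point, pixels), "k1" (the pictures are not rectified: a ray, as slopes to the right and down, at radius r is drawn at 1 + k1 r^2 times it, then the intrinsics apply), "R" (3x3) and "t" (3): a world point X has camera coordinates R X + t; the wrist camera has in their place "hand_eye" (4x4, takes a point from camera to tool coordinates, whose origin is the TCP and whose axes are the flange's). Camera axes: x right, y down, z forward; pixel columns grow to the right and rows downward; lengths in m; the calibration is good to about 2 mm. A picture is of the moment at which its call begins: read the wrist's pose just before it. There is no depth.
A pose or a line that the arm cannot do raises MotionError and nothing moves.
- finish_job(): hands the job in; it is judged then, once.
Trained networks look in the newest picture that a camera, given by its name, has taken for a name from the list of things; names that differ only in an ending like _2 or _b are one class to them, and where a whole thing is asked for, a point or a joint stands for the part that bears it (a point fixed in the world has none). Each returns a list of dicts, best first, with "p" (0 to 1); they miss things now and then, are a little off and sometimes report something else, mostly with a low value. They report only what shows in the picture. A call takes as long as a camera call. They do not tell look-alikes from the thing itself.
- cut_out(camera, query): "mask" (400x640 bool, what is visible of it) and "rect" ([left, top, width, height] in pixels, round what is visible of it).
The state is a dict: "time": time; "joint_positions": joint angles; "joint_velocities": joint speeds; "effort": joint torques, N m; "tool_pos": TCP position; "orientation": TCP orientation; "ft_force": force on the tool from outside, world axes, zero at the start; "ft_torque": the same for the moment, N m; "gripper_width": finger opening in m; "grasp_force": force on a finger pad.
Only numpy, scipy, OpenCV 4.12 (cv2) and the standard library are available. Lean on these libraries where they do the work, as an engineer would, in place of code of your own. Each camera call takes 0.05 s, during which the arm holds its last target. There are 200 camera calls.

## Working session

There is one attempt and no reset: what is moved stays moved. The work goes in short steps, each a Python script; the robot and the scene stay as the last script left them, time stands still between calls to the robot, and variables do not carry over. Pictures are saved under pics/ and viewed, at most 14 in all, crops included, and the job is handed in when it is done.

```bash
mkdir -p pics; ls; python3 - <<'E'
from bench import *
import cv2,numpy as np
s=sense();print(s['time'],s['tool_pos'],s['orientation'],s['ft_force'])
for c in ['scene','top']:
    d=snapshot(c);cv2.imwrite(f'pics/{c}0.png',d['img'][:,:,::-1])
    print(c,{k:d[k] for k in d if k!='img'})
    for q in ['jar1','spool','box','mat','knob_grip','cover','flux','driver']:
        print(q,[(round(r['p'],2),[int(v) for v in r['rect']]) for r in cut_out(c,q)])
E
```

```text
pics
0.0 [ 0.14412188 -0.63320991  0.23785321] [[ 9.75036277e-01  2.22045002e-01 -5.25595345e-04]
 [ 2.22045571e-01 -9.75034941e-01  1.62135810e-03]
 [-1.52459363e-04 -1.69758909e-03 -9.99998547e-01]] [-0.05543669 -0.28178897 -0.23548881]
scene {'fovy': 57.266579636409574, 'cx': 319.9937877290206, 'cy': 194.23365773173447, 'k1': -0.034345634989366026, 'R': array([[-4.64739103e-01,  8.85447556e-01,  4.38443186e-04],
       [ 6.70167671e-01,  3.52070086e-01, -6.53392644e-01],
       [-5.78699282e-01, -3.03363281e-01, -7.57019062e-01]]), 't': array([ 0.25543574, -0.36156564,  1.32646877])}
jar1 [(0.41, [316, 142, 8, 13])]
spool [(0.95, [358, 151, 27, 35]), (0.91, [361, 197, 25, 29]), (0.84, [318, 256, 17, 25])]
box [(0.57, [255, 162, 151, 92])]
mat [(0.83, [404, 181, 65, 57])]
knob_grip [(0.67, [299, 161, 13, 13])]
cover [(0.87, [255, 164, 81, 60]), (0.73, [302, 163, 5, 10])]
flux [(0.74, [463, 249, 18, 24])]
driver [(0.56, [274, 240, 36, 57])]
top {'fovy': 49.81961811543306, 'cx': 320.99973383206753, 'cy': 200.59746210450473, 'k1': 0.030172737104082935, 'R': array([[-0.00928073, -0.99994335,  0.00521272],
       [-0.98904782,  0.00841144, -0.14735553],
       [ 0.14730333, -0.0065232 , -0.98906985]]), 't': array([0.04518692, 0.61415845, 1.03216872])}
jar1 [(0.56, [419, 256, 17, 13])]
spool [(0.86, [285, 270, 31, 30]), (0.66, [256, 199, 20, 24]), (0.62, [162, 209, 19, 11]), (0.61, [419, 258, 12, 8]), (0.55, [276, 143, 18, 19]), (0.52, [234, 170, 156, 84])]
box [(0.93, [234, 170, 156, 80])]
mat []
knob_grip []
cover [(0.97, [308, 172, 78, 59]), (0.59, [467, 235, 11, 7])]
flux [(0.48, [163, 210, 17, 11])]
driver [(0.62, [309, 112, 14, 58])]
```

```bash
python3 - <<'E'
import cv2
a=cv2.imread('pics/scene0.png');b=cv2.imread('pics/top0.png')
cv2.imwrite('pics/scene0c.png',cv2.resize(a[100:340,200:520],(800,600),interpolation=cv2.INTER_CUBIC))
cv2.imwrite('pics/top0c.png',cv2.resize(b[90:330,140:500],(800,533),interpolation=cv2.INTER_CUBIC))
E
```

```text
(no output)
```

View pics/scene0c.png

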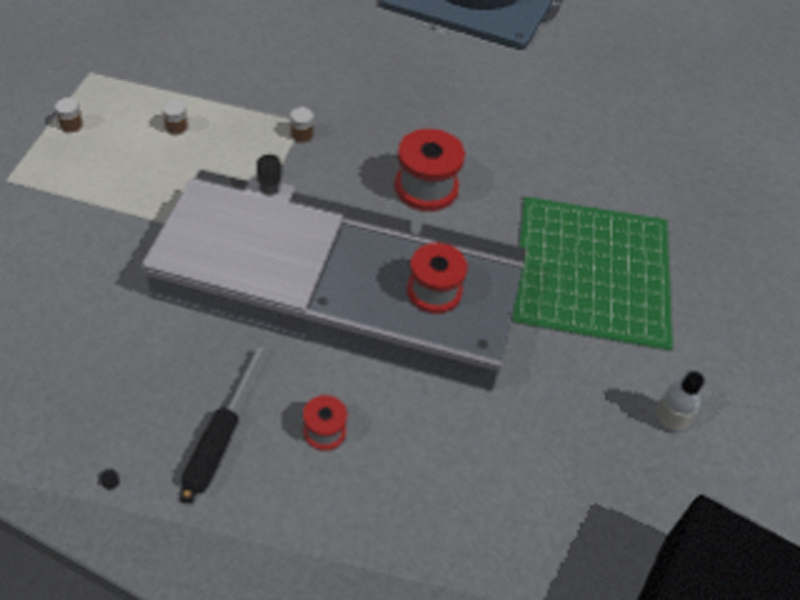

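View pics/top0c.png

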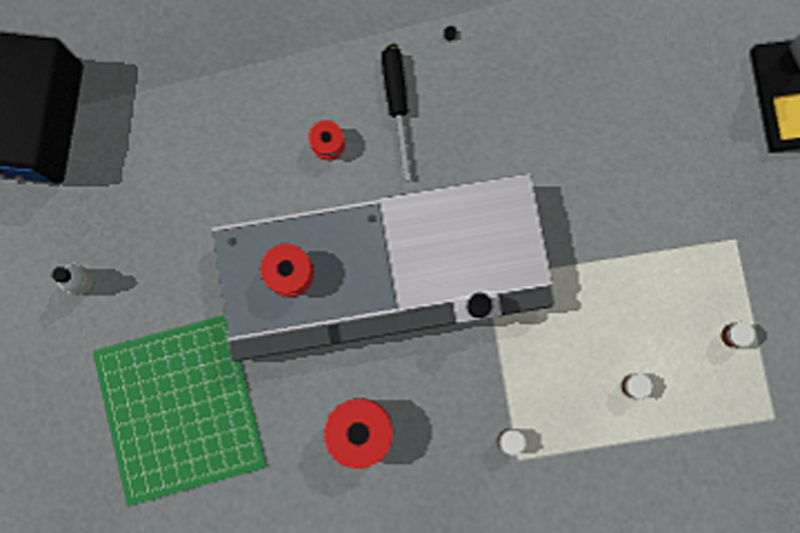

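The scene view shows three jars on the cream paper, the middle spool on the deck, a big decoy near the robot and a small decoy beyond the box. Now I'll work out poses from both cameras.

```bash
cat > h.py <<'E'
from bench import *
import cv2, numpy as np
from scipy.optimize import least_squares
def proj(d,X,T=None):
    """world points -> pixels; T: 4x4 tool pose for the wrist camera"""
    X=np.atleast_2d(X)
    if T is not None:
        M=np.linalg.inv(T@d['hand_eye']); c=X@M[:3,:3].T+M[:3,3]
    else: c=X@d['R'].T+d['t']
    s=c[:,:2]/c[:,2:]; f=200/np.tan(np.radians(d['fovy'])/2)
    return s*(1+d['k1']*(s**2).sum(1,keepdims=True))*f+[d['cx'],d['cy']]
def locate(obs,z,x0=(.6,0)):
    """obs: list of (d,pixel,T); point of known height z"""
    r=least_squares(lambda p:np.concatenate([(proj(d,[p[0],p[1],z],T)-px).ravel() for d,px,T in obs]),x0)
    return r.x,np.sqrt(np.mean(r.fun**2))
def cyl(x,y,z,r,h):
    a=np.linspace(0,2*np.pi,40); c=np.c_[x+r*np.cos(a),y+r*np.sin(a)]
    return np.vstack([np.c_[c,0*a+z],np.c_[c,0*a+z+h]])
def fit_cyl(obs,z,r,h,x0=(.6,0)):
    """obs: list of (d,rect,T): cylinder whose projected bounding rect matches"""
    def f(p):
        o=[]
        for d,rc,T in obs:
            q=proj(d,cyl(p[0],p[1],z,r,h),T); lo,hi=q.min(0),q.max(0)
            o+=[*(lo-rc[:2]),*(hi-np.array(rc[:2])-rc[2:])]
        return np.array(o)
    s=least_squares(f,x0); return s.x,np.sqrt(np.mean(s.fun**2))
def toolT():
    s=sense(); T=np.eye(4); T[:3,:3]=s['orientation']; T[:3,3]=s['tool_pos']; return T
def ori(ang,p=None):
    """tool down, closing line at ang (world, mod pi); half turn chosen for joint 7 nearest its middle"""
    best=None
    for a in (ang,ang+np.pi):
        y=np.array([np.cos(a),np.sin(a),0]); z=np.array([0,0,-1.]); R=np.c_[np.cross(y,z),y,z]
        if p is None: return R
        q=ik(p,R)
        if q is not None and (best is None or abs(q[6])<best[0]): best=(abs(q[6]),R)
    return best and best[1]
E
cat > m1.py <<'E'
from h import *
dt=snapshot('top');ds=snapshot('scene')
S=lambda x,y:np.array([200+x/2.5,100+y/2.5]); Tp=lambda x,y:np.array([140+x/2.2222,90+y/2.2222])
C=[(.064,-.172,.06),(.064,0,.06),(-.064,0,.06),(-.064,-.172,.06),(.06,.19,.052)]
pt=[Tp(530,175),Tp(380,199),Tp(398,307),Tp(552,285),Tp(213,230)]
ps=[S(147,265),S(308,305),S(340,215),S(200,177),S(495,362)]
def W(p,C):
    C=np.array(C);c,s=np.cos(p[2]),np.sin(p[2]);return np.c_[p[0]+c*C[:,0]-s*C[:,1],p[1]+s*C[:,0]+c*C[:,1],C[:,2]]
f=lambda p:np.concatenate([(proj(dt,W(p,C))-pt).ravel(),(proj(ds,W(p,C))-ps).ravel()])
r=least_squares(f,[.6,0,0]);print('box',r.x,np.abs(r.fun).round(1))
# knob top at z=.1, spool top, jars caps
for n,a,b,z in [('knob',(479,303),(269,158),.1),('spool',(286,268),(438,262),.096),('big',(358,433),(431,150),.055),('jA',(738,334),(68,107),.034),('jB',(637,385),(174,111),.034),('jC',(512,441),(301,116),.034)]:
    print(n,*locate([(dt,Tp(*a),None)],z),*locate([(ds,S(*b),None)],z))
print('mat',[locate([(dt,Tp(*a),None)],.003)[0].round(3) for a in [(94,351),(222,317),(267,465),(128,504)]],[locate([(ds,S(*a),None)],.003)[0].round(3) for a in [(671,345),(520,320),(524,198),(667,218)]])
sp=cut_out('top','spool')[0]['rect'],[r['rect'] for r in cut_out('scene','spool')]
print(sp)
print('spool in box', proj(dt,[[*locate([(dt,Tp(286,268),None)],.096)[0],.096]]))
E
python3 m1.py
```

```text
box [0.60292372 0.05608972 0.15096462] [0.  0.2 0.6 0.3 0.5 1.9 0.6 0.7 0.6 0.2 2.4 1.2 1.5 1.  1.6 0.5 3.1 0.7
 2.1 0.6]
knob [ 0.54444171 -0.04065298] 0.0 [ 0.53879114 -0.04211674] 0.0
spool [0.58405885 0.16434746] 4.0194366942304644e-14 [0.58358554 0.16527676] 4.0194366942304644e-14
big [0.40858166 0.08955789] 0.0 [0.40343455 0.08891595] 0.0
jA [ 0.51310819 -0.33556651] 0.0 [ 0.51633426 -0.33403895] 9.259655969829514e-12
jB [ 0.45740538 -0.22010138] 0.0 [ 0.46305958 -0.21632685] 3.2088223230776143e-12
jC [ 0.39744202 -0.07944806] 4.0194366942304644e-14 [ 0.40016516 -0.07709775] 1.566162560538493e-12
mat [array([0.502, 0.394]), array([0.539, 0.248]), array([0.372, 0.194]), array([0.331, 0.349])] [array([0.499, 0.395]), array([0.54, 0.25]), array([0.374, 0.198]), array([0.328, 0.352])]
([257.1, 199.5, 24.3, 24.0], [[357.7, 151.5, 28.0, 34.1], [361.4, 195.3, 23.9, 30.6], [319.6, 255.5, 17.3, 28.4]])
spool in box [[268.70128701 210.60120601]]
```

Both cameras agree to a few mm, and the knob sits where the box geometry predicts. Next is moving the spool.

```bash
cat >> h.py <<'E'
BX,BY,BA=.6029,.0561,.151
def box(x,y,z):
    c,s=np.cos(BA),np.sin(BA); return np.array([BX+c*x-s*y,BY+s*x+c*y,z])
AX=BA; AY=BA+np.pi/2      # closing along box x / box y
def grasp(xy,z,ang,opening,strength,up=.12,width=None):
    p=np.array([*xy,z]); R=ori(ang,p+[0,0,.05]); gripper_to(opening)
    reach(p+[0,0,up],R); hit=move_straight(p,velocity=.12,max_force=8)
    gripper_to(width or 0,strength); s=sense(); print('grasp',hit,s['tool_pos'].round(4),'w',round(s['gripper_width'],4),'F',round(s['grasp_force'],1))
    move_straight(s['tool_pos']+[0,0,up],velocity=.12); s=sense(); print('lifted w',round(s['gripper_width'],4),'F',round(s['grasp_force'],1),'t',round(s['time'],1))
def place(xy,z,ang,opening,up=.12,fmax=4,over=.004):
    p=np.array([*xy,z]); R=ori(ang,p+[0,0,.05])
    reach(p+[0,0,up],R); move_straight(p+[0,0,.015],velocity=.12)
    hit=move_straight(p-[0,0,over],velocity=.03,max_force=fmax); s=sense(); print('set',hit,s['tool_pos'].round(4),s['ft_force'].round(1))
    gripper_to(opening); move_straight(s['tool_pos']+[0,0,up],velocity=.12); print('t',round(sense()['time'],1))
E
python3 - <<'E'
from h import *
for n,p,a in [('spool',(.584,.1648,.056),AX),('mat',(.436,.297,.007),AX),('knob',(*box(-.075,-.086,0)[:2],.07),AY),('knob2',(*box(-.075,.074,0)[:2],.08),AY),('A',(.5145,-.335,.006),AX),('B',(.460,-.218,.006),AX),('C',(.399,-.078,.006),AX),('C',(.399,-.078,.13),AX),('w',box(0,-.13,.014),AX)]:
    p=np.array(p);R=ori(a,p); print(n,R is not None and ik(p,R).round(2))
def chk(): pass
grasp((.584,.1648),.056,AX,.080,35,up=.10)
s=sense()
if s['gripper_width']>.048: place((.436,.297),.0075,AX,.080)
E
```

```text
spool [ 0.06  0.79 -0.58  1.74  0.58  0.8  -0.65]
mat [-0.01  0.94 -0.91  1.94  1.04  0.84 -1.36]
knob [ 0.5   0.71 -0.68  1.9   0.64  0.76  1.18]
knob2 [ 0.2   0.67 -0.67  1.93  0.61  0.75  0.9 ]
A [ 0.71  0.82 -0.29  1.73  0.35  0.65  0.37]
B [ 0.66  0.72 -0.39  2.    0.53  0.52  0.04]
C [ 0.31  0.62 -0.27  2.26  0.51  0.32 -0.25]
C [ 0.62  0.38 -0.62  2.21  0.36  0.65 -0.11]
w [ 0.41  0.87 -0.53  1.69  0.59  0.75 -0.26]
grasp False [0.5842 0.1648 0.0563] w 0.0521 F 34.9
lifted w 0.0524 F 34.7 t 7.1
set True [0.4361 0.2969 0.007 ] [ 0.2 -0.5  4.1]
t 11.2
```

```bash
cat > knob.py <<'E'
from h import *
def slide(y0,dy):
    p=box(-.075,y0,.070); R=ori(AY,p); u=box(0,1,0)-box(0,0,0)
    gripper_to(.05); reach(p+[0,0,.08],R); hit=move_straight(p,velocity=.1,max_force=8)
    gripper_to(0,40); s=sense(); print('grip',hit,s['tool_pos'].round(4),'w',round(s['gripper_width'],4),'F',round(s['grasp_force'],1))
    f0=sense()['ft_force']; p=s['tool_pos']
    move_straight(p+[0,0,.0118],velocity=.04); hold(.2); s=sense(); print('up',(s['tool_pos']-p).round(4),(s['ft_force']-f0).round(1),'w',round(s['gripper_width'],4))
    p=s['tool_pos']; n=np.sign(dy)
    m=move_straight(p+u*(dy-n*.006),velocity=.08,max_force=15); s=sense(); print('slid',m,round((s['tool_pos']-p)@u,4),(s['ft_force']-f0).round(1))
    if m: return
    m=move_straight(p+u*(dy+n*.006),velocity=.02,max_force=8); s=sense(); print('stop',m,round((s['tool_pos']-p)@u,4),(s['ft_force']-f0).round(1))
    q=s['tool_pos']; move_straight(q-u*n*.0008,velocity=.02)
    m=move_straight(sense()['tool_pos']-[0,0,.0118],velocity=.04,max_force=12); hold(.2); s=sense(); print('down',m,(s['tool_pos']-q).round(4),(s['ft_force']-f0).round(1))
    q=s['tool_pos']; m=move_straight(q-u*n*.006,velocity=.02,max_force=6); s=sense(); print('latch test',m,round((s['tool_pos']-q)@u,4),(s['ft_force']-f0).round(1))
    move_straight(q,velocity=.02)
    gripper_to(.05); move_straight(sense()['tool_pos']+[0,0,.09],velocity=.12); print('t',round(sense()['time'],1))
E
python3 -c "
from knob import *
slide(-.086,.160)"
```

```text
grip False [ 0.5419 -0.0404  0.0703] w 0.0256 F 40.0
up [-0.      0.      0.0116] [ 3.1  1.7 -9.4] w 0.0257
slid False 0.1552 [-6.  -0.2 -9.6]
stop True 0.1589 [ 3.3  4.8 -7.7]
down True [ 0.      0.0001 -0.0101] [-1.1 -0.3  6.5]
latch test True -0.0011 [0.3 0.1 3.4]
t 20.9
```

```bash
python3 - <<'E'
from h import *
dt=snapshot('top');ds=snapshot('scene')
a=ds['img'][100:260,200:480];b=dt['img'][150:310,220:500]
cv2.imwrite('pics/s1.png',np.vstack([cv2.resize(x,(525,300),interpolation=cv2.INTER_CUBIC) for x in (a,b)])[:,:,::-1])
for y,z in [(.074,.1),(.074,.109)]: print(proj(ds,box(-.075,y,z)),proj(dt,box(-.075,y,z)))
for c,d in (('scene',ds),('top',dt)):
    for q in ('knob_grip','jar1'): print(c,q,[(round(r['p'],2),np.round(r['rect'],1).tolist()) for r in cut_out(c,q)])
q=proj(ds,cyl(*box(-.075,.074,.076),.0135,.024));print('knob seated rect',q.min(0),q.max(0)-q.min(0))
E
```

```text
[[367.73500989 178.84711367]] [[288.08427418 238.38095107]]
[[368.0931381  176.36299914]] [[287.81143992 238.14586194]]
scene knob_grip [(0.59, [361.7, 177.6, 9.9, 12.9])]
scene jar1 [(0.68, [424.5, 178.0, 25.3, 23.7]), (0.6, [222.5, 139.0, 10.7, 14.6]), (0.51, [317.7, 143.2, 7.7, 12.0]), (0.4, [264.8, 139.7, 12.9, 13.5])]
top knob_grip []
top jar1 [(0.68, [465.6, 237.4, 14.9, 7.4]), (0.63, [416.6, 256.8, 17.5, 9.6])]
knob seated rect [361.50444289 174.95869702] [11.64411898 14.29687645]
```

View pics/s1.png

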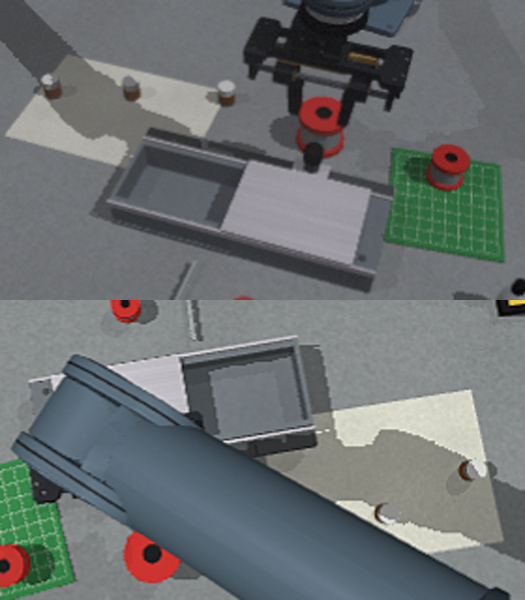

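The cover is open with the knob seated, the spool is upright on the mat, and the jars haven't moved. Jars next, with a fresh look before each one.

```bash
cat > jar.py <<'E'
from h import *
def find(x0):
    ds=snapshot('scene'); best=None
    for r in cut_out('scene','jar1'):
        x,e=fit_cyl([(ds,r['rect'],None)],0,.014,.034,x0); d=np.hypot(*(x-x0))
        if e<3 and (best is None or d<best[0]): best=(d,x,e,r['p'])
    return best
def do(x0,yb):
    b=find(np.array(x0)); print('found',b)
    if b is not None and .015<b[0]<.07: xy=b[1]
    elif b is not None and b[0]<=.015: xy=(b[1]+x0)/2
    else: print('check'); return False
    grasp(xy,.006,AX,.066,12)
    s=sense()
    if not .022<s['gripper_width']<.032: print('MISSED'); return False
    place(box(0,yb,0)[:2],.0145,AX,.042); return True
E
python3 -c "
from jar import *
do((.5147,-.3348),-.134) and do((.460,-.218),-.094)"
```

```text
found (np.float64(0.005214164801697321), array([ 0.51990807, -0.33505206]), np.float64(0.2235216997124924), 0.45)
grasp False [ 0.5171 -0.335   0.006 ] w 0.0275 F 12.0
lifted w 0.0275 F 12.0 t 26.4
set True [ 0.623  -0.0765  0.0133] [ 0.5 -0.9  2.7]
t 30.6
found (np.float64(0.15264241537197754), array([ 0.39864077, -0.07823322]), np.float64(1.7540978090741965), 0.49)
check
```

```bash
python3 - <<'E'
from h import *
reach(np.array([.50,-.25,.30]),ori(AX,np.array([.50,-.25,.25])))
ds=snapshot('scene')
for r in cut_out('scene','jar1'): print(round(r['p'],2),np.round(r['rect'],1),*fit_cyl([(ds,r['rect'],None)],0,.014,.034,(.46,-.2)))
T=toolT();dw=snapshot('wrist')
for r in cut_out('wrist','jar1'): print('w',round(r['p'],2),np.round(r['rect'],1),*fit_cyl([(dw,r['rect'],T)],0,.014,.034,(.46,-.2)))
cv2.imwrite('pics/w2.png',np.vstack([cv2.resize(ds['img'][100:260,200:480],(525,300),interpolation=cv2.INTER_CUBIC),cv2.resize(dw['img'],(525,300))[:,:]])[:,:,::-1])
E
```

```text
0.55 [319.3 145.7   4.2   8.5] [ 0.39582677 -0.07599289] 2.830274771409028
0.53 [258.9 171.6 149.4  86.1] [0.60308324 0.07013104] 54.6748657405449
0.49 [273.3 190.3  11.4  14.9] [ 0.61690463 -0.08882349] 0.43380018444118806
w 0.93 [238.6   1.6  32.2  22. ] [ 0.39421606 -0.08556393] 4.381200967498444
w 0.79 [434.1  24.9  28.3  31.9] [ 0.62617091 -0.07976999] 1.9407473593816382
w 0.63 [284.2 127.4  20.   22.6] [ 0.45909884 -0.22261611] 1.4548705222486642
```

View pics/w2.png

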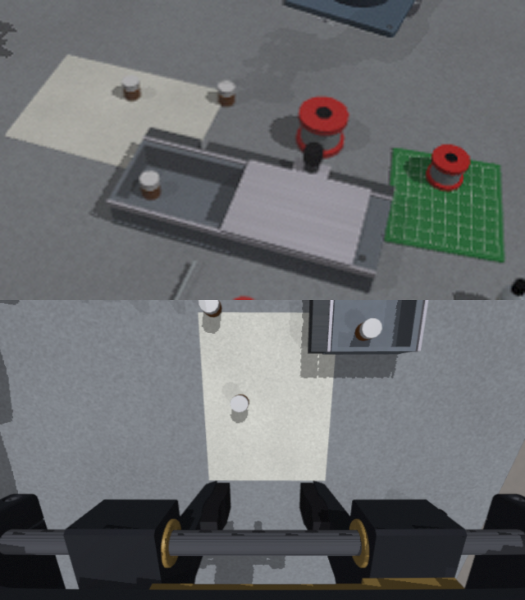

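Jar A stands in the well and jar B hasn't moved; the network just missed it. Continuing with B, then checking C from above.

```bash
python3 - <<'E'
from jar import *
grasp((.4595,-.220),.006,AX,.066,12)
if .022<sense()['gripper_width']<.032:
    place(box(0,-.094,0)[:2],.0145,AX,.042)
    p=np.array([.46,-.12,.28]); reach(p,ori(AX,p))
    T=toolT();dw=snapshot('wrist')
    C=[]
    for r in cut_out('wrist','jar1'):
        x,e=fit_cyl([(dw,r['rect'],T)],0,.014,.034,(.4,-.08)); print(round(r['p'],2),np.round(r['rect'],1),x,e); C.append((np.hypot(*(x-[.398,-.078])),e,x))
    print(find(np.array([.398,-.078])))
    C=min(C,key=lambda c:c[0])
    if C[0]<.015:
        grasp(C[2]/2+np.array([.398,-.078])/2,.006,AX,.066,12)
        if .022<sense()['gripper_width']<.032: place(box(0,-.054,0)[:2],.0145,AX,.042)
E
```

```text
grasp False [ 0.4592 -0.2201  0.006 ] w 0.0273 F 12.0
lifted w 0.0279 F 12.0 t 36.2
set True [ 0.617  -0.0369  0.0134] [0.3 0.8 2.8]
t 40.2
0.91 [443.3 144.3  29.1  24.2] [ 0.62683008 -0.08247574] 1.501374043333685
0.85 [447.7 107.8  31.4  26.6] [ 0.62196082 -0.03925078] 1.193063800906709
0.72 [261.8 116.6  24.2  21.1] [ 0.39444426 -0.08146538] 1.679632309975845
(np.float64(0.21590592369814585), array([ 0.61050031, -0.0398033 ]), np.float64(0.594790960184938), 0.44)
grasp False [ 0.3962 -0.0798  0.0061] w 0.0273 F 12.0
lifted w 0.0276 F 12.0 t 45.6
set True [0.611  0.0026 0.0136] [ 0.1 -0.1  1.5]
t 49.6
```

```bash
python3 - <<'E'
from h import *
p=np.array([.50,-.06,.30]); reach(p,ori(AX,p))
dw=snapshot('wrist');ds=snapshot('scene')
cv2.imwrite('pics/w3.png',np.vstack([cv2.resize(ds['img'][100:260,200:480],(525,300),interpolation=cv2.INTER_CUBIC),cv2.resize(dw['img'],(525,300))])[:,:,::-1])
E
```

```text
(no output)
```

View pics/w3.png

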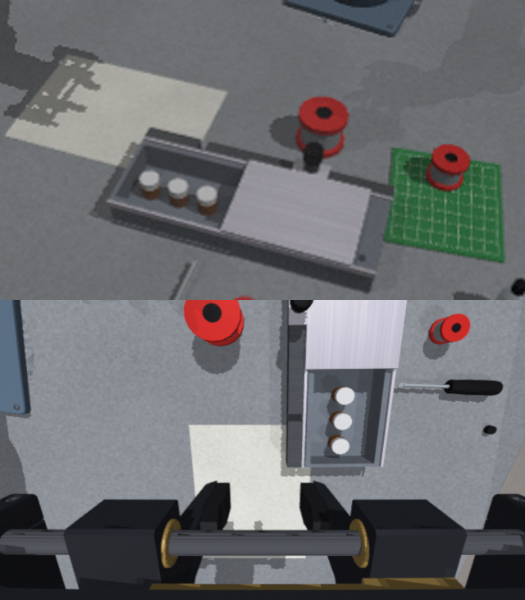

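All three jars stand upright in a row in the well (scene crop x 150–207, y 185–195). Now shut the cover.

```bash
python3 - <<'E'
from knob import *
slide(.0732,-.160)
p=np.array([.50,-.15,.30]); reach(p,ori(AX,p))
ds=snapshot('scene');dt=snapshot('top')
for c,d in (('scene',ds),('top',dt)):
    for r in cut_out(c,'spool'): print(c,round(r['p'],2),np.round(r['rect'],1),*fit_cyl([(d,r['rect'],None)],.003,.027,.044,(.436,.297)))
    print([(round(r['p'],2),np.round(r['rect'],1)) for r in cut_out(c,'knob_grip')])
q=proj(ds,cyl(*box(-.075,-.086,.076),.0135,.024));print('knob seated rect',q.min(0),q.max(0)-q.min(0))
cv2.imwrite('pics/s4.png',np.vstack([cv2.resize(x,(525,300),interpolation=cv2.INTER_CUBIC) for x in (ds['img'][100:260,200:480],dt['img'][150:310,180:460])])[:,:,::-1])
E
```

```text
grip False [0.518  0.1168 0.0703] w 0.0256 F 40.0
up [-0.0001 -0.      0.0116] [ 3.5  3.1 -9.9] w 0.0255
slid False -0.1555 [  8.6   3.8 -11.4]
stop True -0.16 [  4.8   4.5 -10.9]
down True [ 0.0001  0.     -0.0117] [-1.3  0.9  3.1]
latch test True 0.0022 [1.1 0.4 1.2]
t 59.2
scene 0.85 [320.9 256.8  17.8  27.9] [0.75370812 0.1317795 ] 2.470579376953418
scene 0.79 [358.7 151.5  28.4  34.2] [0.40606436 0.09466669] 4.433689172805336
scene 0.61 [425.  176.9  23.8  25.3] [0.39827761 0.27882534] 0.1280746364822854
scene 0.15 [463.5 247.2  17.1  25.6] [0.57508014 0.41312444] 4.671585475865522
[(0.53, array([303.8, 162.9,   9.2,  10.2])), (0.29, array([260.6, 162.1,  76.7,  62.9]))]
top 0.81 [277.5 141.4  17.2  20.9] [0.74542045 0.12812159] 2.190530045874229
top 0.6 [212.1 280.   26.2  24.8] [0.39171213 0.27686718] 0.45637750179057496
top 0.59 [286.1 272.3  33.1  27.6] [0.40462121 0.08665403] 4.071976752212888
top 0.2 [234.  169.8 156.9  81.8] [0.59153332 0.06131375] 52.10227120699608
[(0.63, array([351.1, 220. ,   9.8,  10.1]))]
knob seated rect [302.50855274 160.51999913] [10.52921218 13.79847512]
```

View pics/s4.png

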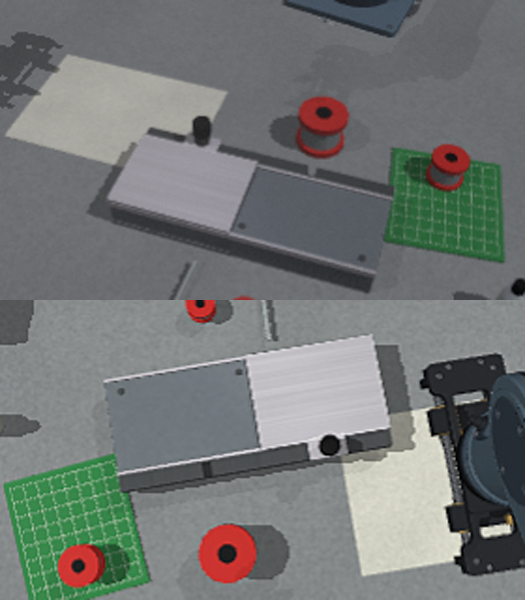

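Cover is shut and latched. Both cameras now place the spool about 45 mm from where I set it, at (0.395, 0.278), still upright. I'll pick it up from there.

```bash
python3 - <<'E'
from h import *
p=np.array([.41,.20,.26]); R=ori(AX,p); reach(p,R); T=toolT(); dw=snapshot('wrist')
for r in cut_out('wrist','spool'): print(round(r['p'],2),np.round(r['rect'],1),*fit_cyl([(dw,r['rect'],T)],.003,.027,.044,(.4,.28)))
grasp((.395,.2778),.0075,AX,.084,35)
if .048<sense()['gripper_width']<.058:
    place(box(0,.105,0)[:2],.0565,AX,.080,up=.12)
    p=np.array([.45,-.3,.3]); reach(p,ori(AX,p))
ds=snapshot('scene');dt=snapshot('top')
cv2.imwrite('pics/s5.png',np.vstack([cv2.resize(x,(525,300),interpolation=cv2.INTER_CUBIC) for x in (ds['img'][100:260,200:480],dt['img'][130:290,180:460])])[:,:,::-1])
print(sense()['time'])
E
```

```text
0.81 [295.4  67.1  45.   49.5] [0.39284254 0.28353349] 2.7298097380364514
0.58 [273.1 218.   63.7  73.9] [0.40573612 0.08610545] 10.086096254217448
0.57 [540.  238.8  48.8  37.4] [0.73706165 0.1312647 ] 8.017659310989082
grasp False [0.395  0.2778 0.0076] w 0.0522 F 34.8
lifted w 0.0521 F 34.7 t 66.1
set True [0.5871 0.1598 0.0564] [-0.9  0.2  3.3]
t 70.3
72.225
```

View pics/s5.png

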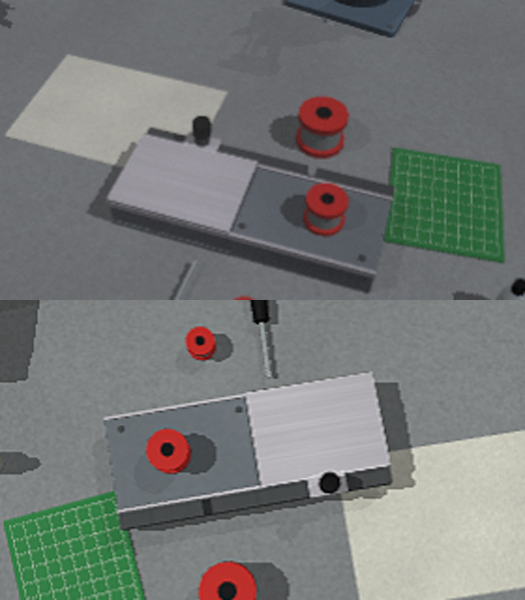

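The spool stands upright on the deck, the cover is shut and the robot is clear.

```bash
python3 -c "
from bench import *
print(finish_job())"
```

```text
the job is handed in; nothing more can be done
None
```

I handed the job in after about 72 s of robot time: all three jars stand upright in the well, the cover is shut and latched, and the spool is back upright on the deck (it got knocked about 45 mm while on the mat, so I picked it up from there); no verdict was returned.

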